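Weigh out spacer collars on the sprung kit scale

ROBOT

A 6-joint arm with a two-finger parallel gripper is mounted at the origin on the work surface. World frame = base frame: x ahead of the robot, y to its left, z up, the work surface at z = 0. Lengths are in m, angles in rad, forces in N, time in s.
With the tool pointing down it reaches from about 0.375 to 0.9 m from the base axis. Payload 3.1 kg.
Tool frame: the origin (TCP) lies midway between the tips of the shut fingers; the grasp point (between the pads) lies 19 mm behind it; z points along the fingers, y is the line along which they close (so a half turn about z gives the same grasp; the last joint's range is limited). The gripper opens to 85 mm and grips with 20 to 120 N. Pads are 22 mm wide; open, the fingers measure 114 mm over their backs; the gripper's body (76 mm by 85 mm) begins 54 mm behind the grasp point. The pads swing forward as they close: fully open they stand 13 mm farther back than shut.
Start: joints at [-1.474, 0.527, 1.433, -0, 1.181, -0.178], TCP at [0.17, -0.602, 0.194] pointing down, gripper open.
Joint ranges: [-3.08, 3.08], [-0.75, 2.2], [0.22, 2.44], [-1.43, 4.57], [0, 2.65], [-2.85, 2.85]. Speed limits (rad/s): [2.79, 2.79, 3.14, 3.14, 3.14, 3.14].

INTERFACE

Orientations are given as a unit quaternion [x, y, z, w].
In Python, from station import manip gives the robot as it stands. The module is installed in compiled form; this text tells all that it offers.
- The arm moves only by the tool apply_moves, never from a script. Its arguments are lists of equal length, an entry for each row: "claw": the gripper's target within -1 to 1 (fully open at 1, half-way at 0, shut at -1); "travel": the shift along the tool's x, y, z scaled (see below), a list of three; "turn": the turn, a rotation vector about the tool's x, y, z scaled (see below), a list of three. In form: {"claw": [claw, ...], "travel": [[dx, dy, dz], ...], "turn": [[rx, ry, rz], ...]}. A call has 1 to 5 rows; each row is the pose to reach, as a shift and turn from the pose commanded when the call began, along the tool's axes at that moment, turning the shorter way round; what a row does not reach only later rows make up. The controller multiplies each number of a shift by 800 mm and each number of a turn by 180 degrees. A row lasts 1/12 s, in which the tool goes at most 41.7 mm and 7.16 degrees, less where a joint would pass 70% of its speed; a pose out of reach is approached as far as the arm can. A call with a number of a shift or a turn outside -1 to 1 is refused whole. A call with a gripper value outside its range is refused whole. The fingers move at their own pace and stop on an object; "newtons" is the grip in N (left out, the last holds). Time passes only in rows, so rows that repeat a pose let the fingers close. It gives the time, the measured TCP pose, the force, the opening and the grip force at its end, in the units of the state.
- manip.sense(): the state, without advancing time (a new reading comes with each control period).
- manip.snapshot(name): name is "scene" or "side" or "wrist"; returns a dict with "pixels" (480x640x3 uint8, red, green, blue), "depth" (480x640 float32, m along the optical axis (not along the pixel's ray), 0 where there is no reading), "intrinsics" (3x3 intrinsics, pixels), "R" (3x3) and "t" (3): a world point X has camera coordinates R X + t. Camera axes: x right, y down, z forward; pixel columns grow to the right and rows downward; lengths in m; the calibration is good to about 2 mm. A picture is of the moment at which its call begins.
- manip.sign_off(): hands the job in; it is judged then, once.
The state is a dict: "t": time; "q": joint angles; "qd": joint speeds; "tau": joint torques, N m; "tcp_pos": TCP position; "tool_rot": TCP orientation; "force": force on the tool from outside, world axes, zero at the start; "ft_torque": the same for the moment, N m; "finger_gap": opening from 0.0 (shut) to 1.0 (fully open); "gripper_force": force on a finger pad.
Only numpy, scipy, OpenCV 4.12 (cv2) and the standard library are available. Lean on these libraries where they do the work, as an engineer would, in place of code of your own. Each camera call takes 0.05 s, during which the arm holds its last target. There are 200 camera calls.

TASK

Thread plain round steel collars one at a time over the post of the sprung scale, lowering each one gently down onto the pan or onto the collar below before letting go, until the scale's pointer first reaches the single mark line or sinks past it; then stop and leave the remaining collars flat on the bench. The post is off-centre, so feel for it lightly: never push the pointer down to the double limit line, and never knock the scale or drop a collar onto it. Leave the hex nut and the brass gland alone.

Things in the scene. Friction and masses are not known exactly. Their poses are not given: they have to be found in the camera images.
- scale: sprung scale fixed to the bench: grey housing 120 x 120 mm, 50 mm high; origin under its centre at bench height, z up the pan's axis. A white slotted gauge stands at its +y side, 79 to 113 mm from the axis, 126 mm high; the pan's dark pointer runs in its slot. The single dark line is the mark, the double line below it the overload limit.
- pan (a joint): travel of pan and pointer in m, growing as it sinks: 0 top stop, 0.036 the single mark line, 0.060 the double limit line. Spring about 160 N/m: a collar sinks it 10 mm. Empty, it rests anywhere from 0.008 to 0.022 (differs every time), so two or three collars are needed. It settles within a second.
- pan_seat (a point): centre of the dark steel pan's flat top (disc of 90 mm diameter), on the axis, 125 mm above the bench less joint pan. On the pan stands a 14 mm steel post, 52 mm tall, chamfered 1.5 mm. Its axis is 6 mm from this point in an unmeasured direction that differs every time but stays put (stiff swivel). A collar off the post's axis rests on its top and sinks the pan; over the post the pan springs back up.
- collar1_center (a point): plain steel collar: a thick round ring, outer diameter 44 mm, through bore 17 mm, 16 mm high, 0.16 kg, lying flat on the bench. This point is at its centre, half-way up (8 mm above its underside); z is the bore's axis. All four collars are alike.
- collar2_center (a point): plain steel collar: a thick round ring, outer diameter 44 mm, through bore 17 mm, 16 mm high, 0.16 kg, lying flat on the bench. This point is at its centre, half-way up (8 mm above its underside); z is the bore's axis. All four collars are alike.
- collar3_center (a point): plain steel collar: a thick round ring, outer diameter 44 mm, through bore 17 mm, 16 mm high, 0.16 kg, lying flat on the bench. This point is at its centre, half-way up (8 mm above its underside); z is the bore's axis. All four collars are alike.
- collar4_center (a point): plain steel collar: a thick round ring, outer diameter 44 mm, through bore 17 mm, 16 mm high, 0.16 kg, lying flat on the bench. This point is at its centre, half-way up (8 mm above its underside); z is the bore's axis. All four collars are alike.
- hexnut_center (a point): bystander, a large steel hex nut, 46 mm across flats, 20 mm high, lying flat among the collars; the point is at its centre, half-way up. Leave it alone.
- gland_center (a point): bystander, a brass cable gland standing on the bench among the collars, 42 mm wide at its foot and 40 mm high; the point is at its centre, half-way up. Leave it alone.
Not all that is in view belongs to the job. Leave any red look-alike of the part that bears collar4_center alone.

How it is judged:
On the way, in this order (a step that is already met when the one before it is completed fails the run):
1. a first collar is threaded on the post, down on the pan and let go, the pointer still above the mark (((horizontal distance between collar1_center and pan_seat below 0.0095 m and z of collar1_center in the frame of pan_seat between 0.005 and 0.011 m and angle between collar1_center's own z axis and vertical below 0.12 rad) or (horizontal distance between collar2_center and pan_seat below 0.0095 m and z of collar2_center in the frame of pan_seat between 0.005 and 0.011 m and angle between collar2_center's own z axis and vertical below 0.12 rad) or (horizontal distance between collar3_center and pan_seat below 0.0095 m and z of collar3_center in the frame of pan_seat between 0.005 and 0.011 m and angle between collar3_center's own z axis and vertical below 0.12 rad) or (horizontal distance between collar4_center and pan_seat below 0.0095 m and z of collar4_center in the frame of pan_seat between 0.005 and 0.011 m and angle between collar4_center's own z axis and vertical below 0.12 rad)) and contact force between the arm and scale below 0.1 N and contact force between the fingers and anything else below 0.1 N and value of joint pan below 0.0365 m), for 0.2 s.
2. the pointer has sunk to the mark under the collars alone, the hand off them (value of joint pan above 0.034 m and contact force between the arm and scale below 0.1 N and contact force between the fingers and anything else below 0.1 N and velocity of joint pan between -0.01 and 0.01 m/s), for 0.2 s.
At the end, for the whole second after the job is handed in: The pan rests at 34 to 48 mm of travel (mark at 36 mm, one collar is 10 mm); every collar is either flat in the stack on the post (centre within 9.5 mm of the pan's axis, tilt under 0.12 rad, at most three) or flat on the bench; the robot does not touch the scale (value of joint pan between 0.034 and 0.048 m and velocity of joint pan between -0.01 and 0.01 m/s and ((horizontal distance between collar1_center and pan_seat below 0.0095 m and z of collar1_center in the frame of pan_seat between 0.005 and 0.046 m and angle between collar1_center's own z axis and vertical below 0.12 rad) or (height (world z) of collar1_center below 0.012 m and angle between collar1_center's own z axis and vertical below 0.12 rad)) and ((horizontal distance between collar2_center and pan_seat below 0.0095 m and z of collar2_center in the frame of pan_seat between 0.005 and 0.046 m and angle between collar2_center's own z axis and vertical below 0.12 rad) or (height (world z) of collar2_center below 0.012 m and angle between collar2_center's own z axis and vertical below 0.12 rad)) and ((horizontal distance between collar3_center and pan_seat below 0.0095 m and z of collar3_center in the frame of pan_seat between 0.005 and 0.046 m and angle between collar3_center's own z axis and vertical below 0.12 rad) or (height (world z) of collar3_center below 0.012 m and angle between collar3_center's own z axis and vertical below 0.12 rad)) and ((horizontal distance between collar4_center and pan_seat below 0.0095 m and z of collar4_center in the frame of pan_seat between 0.005 and 0.046 m and angle between collar4_center's own z axis and vertical below 0.12 rad) or (height (world z) of collar4_center below 0.012 m and angle between collar4_center's own z axis and vertical below 0.12 rad)) and contact force between the arm and scale below 0.1 N).
It fails at once if the pointer is pushed down to the double limit line (pan travel over 60 mm) (value of joint pan above 0.06 m).
It fails at once if the scale is knocked (over 20 N on the scale) (contact force between scale and anything else above 20 N).
It fails at once if a collar drops down the post or onto the scale (faster than 0.5 m/s, as after a fall of 13 mm) ((horizontal distance between collar1_center and pan_seat below 0.012 m and z of collar1_center in the frame of pan_seat below 0.062 m and linear speed of collar1 above 0.5 m/s) or (horizontal distance between collar2_center and pan_seat below 0.012 m and z of collar2_center in the frame of pan_seat below 0.062 m and linear speed of collar2 above 0.5 m/s) or (horizontal distance between collar3_center and pan_seat below 0.012 m and z of collar3_center in the frame of pan_seat below 0.062 m and linear speed of collar3 above 0.5 m/s) or (horizontal distance between collar4_center and pan_seat below 0.012 m and z of collar4_center in the frame of pan_seat below 0.062 m and linear speed of collar4 above 0.5 m/s)).
It fails at once if the hex nut or the gland is moved by more than 15 mm (distance of any of hexnut_center, gland_center from where it was at the start of the episode above 0.015 m).
It also fails if it takes over 72 s, if anything falls off the work surface, if the arm or the gripper's body presses on something with over 40 N, if the wrist force passes 120 N, or if a joint passes its speed limit or range.

## Working session

There is one attempt and no reset: what is moved stays moved. The work goes in short steps, Python scripts to look and compute and a tool call to move; the robot and the scene stay as the last step left them, time stands still between calls to the robot, and variables do not carry over. Pictures are saved under pics/ and viewed, at most 10 in all, crops included, and the job is handed in when it is done.

Besides the shell and the picture viewer there is one more tool, called after "Request:" as name(argument=value, ...) on one line, values as JSON. apply_moves: Moves the arm, as the interface text tells. Shifts and turns lie within -1 to 1; 1 stands for 800 mm of shift or 180 degrees of turn. Its arguments: {"type":"object","properties":{"claw":{"type":"array","items":{"type":"number"}},"travel":{"type":"array","items":{"type":"array","items":{"type":"number"}}},"turn":{"type":"array","items":{"type":"array","items":{"type":"number"}}},"newtons":{"type":"number"}},"required":["claw","travel","turn"]}

```bash
mkdir -p pics; cat > h.py <<'E'
import numpy as np, cv2
from station import manip
def snap(n,f=None):
    s=manip.snapshot(n)
    if f: cv2.imwrite('pics/'+f,cv2.cvtColor(s['pixels'],cv2.COLOR_RGB2BGR))
    return s
def cloud(s):
    K=np.array(s['intrinsics']);d=s['depth'];v,u=np.indices(d.shape)
    P=np.stack([(u-K[0,2])/K[0,0]*d,(v-K[1,2])/K[1,1]*d,d],-1)
    return (P-np.array(s['t']))@np.array(s['R'])
def ray(s,u,v,z):
    K=np.array(s['intrinsics']);R=np.array(s['R']);c=-R.T@np.array(s['t'])
    d=R.T@np.array([(u-K[0,2])/K[0,0],(v-K[1,2])/K[1,1],1]);return c+d*(z-c[2])/d[2]
def proj(s,X):
    p=np.array(s['intrinsics'])@(np.array(s['R'])@np.array(X)+np.array(s['t']));return p[:2]/p[2]
E
python3 - <<'E'
from h import *
a=[snap(n,n+'0.png') for n in ("scene","side","wrist")]
im=np.hstack([cv2.cvtColor(x['pixels'],cv2.COLOR_RGB2BGR) for x in a[:2]])
for x in a: print(np.round(-np.array(x['R']).T@x['t'],3),np.round(np.array(x['R'])[2],2),x['intrinsics'][0][0])
print(manip.sense())
E
```

```text
[ 1.296 -0.375  0.993] [-0.64  0.21 -0.74] 558.7669507885283
[ 0.384 -0.791  0.933] [ 0.12  0.63 -0.76] 582.8489400079781
[ 0.238 -0.582  0.373] [-0.27 -0.07 -0.96] 365.3514121424186
{'t': 0.15, 'q': array([-1.47449183e+00,  5.28281602e-01,  1.43362253e+00, -6.49027236e-06,
        1.18141439e+00, -1.78502279e-01]), 'qd': array([ 0.00077495, -0.00236087, -0.00280609,  0.00146435,  0.00085123,
        0.00044939]), 'tau': array([ 1.46366703e-03, -4.42742622e+01, -1.78275526e+01, -2.36380338e-04,
        5.60007262e-03, -1.67372582e-05]), 'tcp_pos': array([ 0.16956455, -0.6009092 ,  0.19273605]), 'tool_rot': array([ 9.90574459e-01,  1.36972614e-01,  3.24571198e-05, -8.62330898e-04]), 'force': array([-0.07980751, -0.17611653,  0.07588916]), 'ft_torque': array([-0.05714435, -0.00735017,  0.00712045]), 'gripper_force': 0.0, 'finger_gap': 0.9986007894052736}
```

View pics/scene0.png

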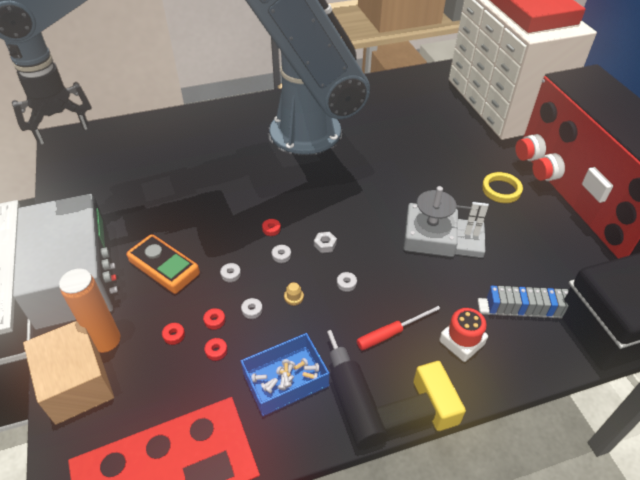

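View pics/side0.png

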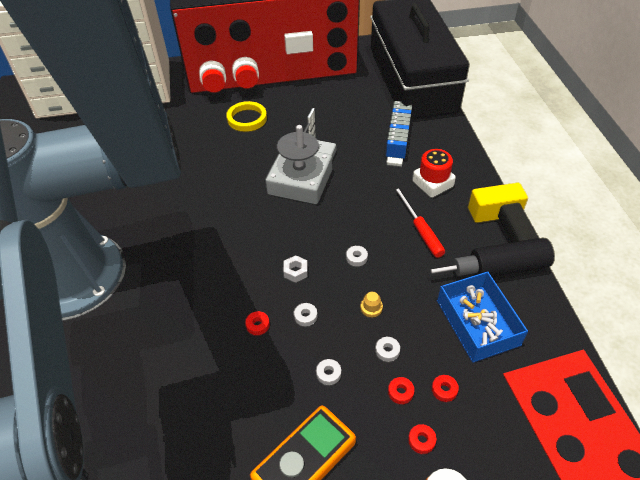

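The scene picture shows white collars at (231,271), (281,253), (346,281) and (252,308), the hex nut at (325,241), the gland at (293,293), and the scale at (437,225). The side picture shows collars at (357,255), (305,314), (388,348) and (329,371), and the scale's post at (299,133).

```bash
python3 - <<'E'
from h import *
S={n:snap(n) for n in ("scene","side")}
C={"scene":[(346,281),(281,253),(252,308),(231,271),(325,241)],"side":[(357,255),(305,314),(388,348),(329,371),(295,268)]}
for n,s in S.items():
    P=cloud(s)
    for u,v in C[n]:
        w=20;sub=P[v-w:v+w,u-w:u+w].reshape(-1,3);m=(sub[:,2]>.011)&(sub[:,2]<.023)
        q=sub[m];top=q
        g=s['pixels'][v-w:v+w,u-w:u+w].astype(int);mk=((g.min(2)>110)&(g.max(2)-g.min(2)<60)).astype(np.uint8)
        c,_=cv2.findContours(mk,cv2.RETR_EXTERNAL,cv2.CHAIN_APPROX_NONE);c=max(c,key=cv2.contourArea)
        x,y,bw,bh=cv2.boundingRect(c);(cx,cy),r=cv2.minEnclosingCircle(c)
        print(n,(u,v),'minmax ctr',np.round((np.percentile(q,2,0)+np.percentile(q,98,0))/2,4),'ray',np.round(ray(s,u-w+x+bw/2-.5,v-w+y+bh/2-.5,.01),4)[:2],np.round(np.percentile(q,98,0)-np.percentile(q,2,0),3))
    u,v=(437,215) if n=="scene" else (300,155)
    sub=P[v-70:v+60,u-60:u+70];
    for lo,hi in ((.045,.055),(.095,.122),(.135,.18)):
        q=sub[(sub[...,2]>lo)&(sub[...,2]<hi)];print(n,lo,len(q),np.round(np.median(q,0),4),np.round(np.percentile(q,2,0),4),np.round(np.percentile(q,98,0),4))
    im=cv2.cvtColor(s['pixels'],cv2.COLOR_RGB2BGR)[v-70:v+70,u-60:u+70]
    cv2.imwrite(f'pics/c_{n}.png',cv2.resize(im,None,fx=4,fy=4,interpolation=cv2.INTER_CUBIC))
a=cv2.imread('pics/c_scene.png');b=cv2.imread('pics/c_side.png');cv2.imwrite('pics/c.png',cv2.resize(np.hstack([a,b]),(800,430)))
E
```

```text
scene (346, 281) minmax ctr [ 0.5741 -0.0759  0.0154] ray [ 0.5736 -0.0761] [0.04  0.04  0.008]
scene (281, 253) minmax ctr [ 0.4491 -0.1939  0.0157] ray [ 0.448  -0.1951] [0.041 0.039 0.008]
scene (252, 308) minmax ctr [ 0.5799 -0.295   0.0155] ray [ 0.5806 -0.2965] [0.04  0.039 0.008]
scene (231, 271) minmax ctr [ 0.4681 -0.3181  0.0152] ray [ 0.4686 -0.3191] [0.042 0.039 0.007]
scene (325, 241) minmax ctr [ 0.4471 -0.0846  0.0171] ray [ 0.4435 -0.084 ] [0.048 0.047 0.011]
scene 0.045 1401 [0.514  0.1527 0.0496] [0.434  0.0981 0.0456] [0.5644 0.2426 0.0538]
scene 0.095 948 [0.5077 0.1688 0.1105] [0.4566 0.1253 0.0984] [0.5472 0.2617 0.119 ]
scene 0.135 73 [0.504  0.1611 0.1542] [0.4967 0.1555 0.1375] [0.5086 0.1688 0.1642]
side (357, 255) minmax ctr [ 0.5743 -0.0776  0.0156] ray [ 0.5747 -0.0753] [0.04  0.04  0.008]
side (305, 314) minmax ctr [ 0.4493 -0.1949  0.0158] ray [ 0.4487 -0.194 ] [0.039 0.04  0.008]
side (388, 348) minmax ctr [ 0.5803 -0.2965  0.0158] ray [ 0.5812 -0.2953] [0.039 0.04  0.008]
side (329, 371) minmax ctr [ 0.4688 -0.3191  0.0158] ray [ 0.4681 -0.3185] [0.039 0.04  0.009]
side (295, 268) minmax ctr [ 0.447  -0.086   0.0171] ray [ 0.4463 -0.083 ] [0.043 0.047 0.011]
side 0.045 1528 [0.4979 0.1471 0.0503] [0.431  0.0945 0.0457] [0.5644 0.1989 0.054 ]
side 0.095 970 [0.4971 0.1619 0.1116] [0.4571 0.1228 0.1038] [0.5469 0.2555 0.1174]
side 0.135 91 [0.5014 0.158  0.1532] [0.4958 0.1537 0.1361] [0.5084 0.1668 0.1642]
```

View pics/c.png

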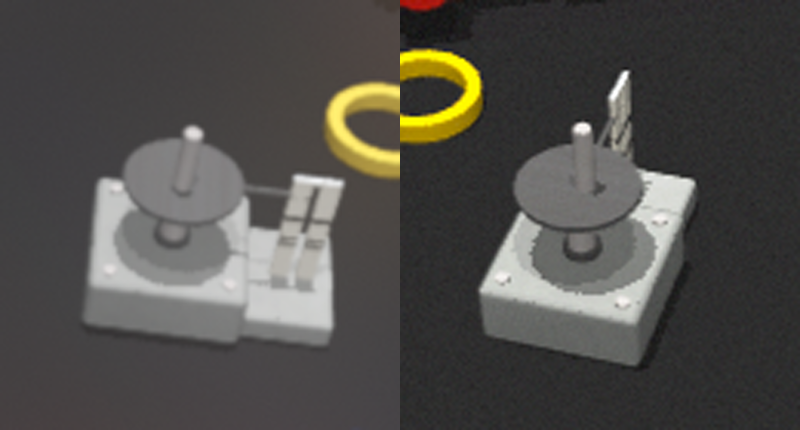

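The crop shows the post at about (190,155) in the left half and (583,155) in the right half. The fit puts it near (0.502, 0.1615), toward -y of the pan centre at about (0.502, 0.168). The pan is at z≈0.111, so joint travel is about 14 mm. I'm moving above the nearest collar at (0.574, -0.076).

Request:
apply_moves(claw=[1,1,1,1,1], travel=[[0.199,-0.149,0],[0.199,-0.149,0],[0.199,-0.149,0],[0.199,-0.149,0],[0.199,-0.149,0]], turn=[[0,0,0.088],[0,0,0.088],[0,0,0.088],[0,0,0.088],[0,0,0.088]], newtons=60)

```text
t: 0.67
tcp_pos: [0.2916, -0.4405, 0.1933]
tool_rot: [1.0, -0.001, 0.0, -0.001]
force: [0.9, -0.2, 0.3]
finger_gap: 0.998
gripper_force: 0.0
```

Request:
apply_moves(claw=[1,1,1,1,1], travel=[[0.118,-0.153,0],[0.118,-0.153,0],[0.118,-0.153,0],[0.118,-0.153,0],[0.118,-0.153,0]], turn=[[0,0,0],[0,0,0],[0,0,0],[0,0,0],[0,0,0]])

```text
t: 1.08
tcp_pos: [0.3872, -0.3161, 0.1935]
tool_rot: [1.0, 0.002, 0.0, -0.002]
force: [-0.2, -0.9, -0.6]
finger_gap: 1.001
gripper_force: 0.0
```

Request:
apply_moves(claw=[1,1,1,1,1], travel=[[0.118,-0.153,0],[0.118,-0.153,0],[0.118,-0.153,0],[0.118,-0.153,0],[0.118,-0.153,0]], turn=[[0,0,0],[0,0,0],[0,0,0],[0,0,0],[0,0,0]])

```text
t: 1.5
tcp_pos: [0.4822, -0.1955, 0.1936]
tool_rot: [1.0, 0.002, 0.001, -0.001]
force: [-0.2, -1.5, 0.3]
finger_gap: 0.997
gripper_force: 0.0
```

Request:
apply_moves(claw=[1,1,1,1,1], travel=[[0.118,-0.153,0.09],[0.118,-0.153,0.09],[0.118,-0.153,0.09],[0.118,-0.153,0.09],[0.118,-0.153,0.09]], turn=[[0,0,0],[0,0,0],[0,0,0],[0,0,0],[0,0,0]])

```text
t: 1.92
tcp_pos: [0.5755, -0.073, 0.1184]
tool_rot: [1.0, 0.001, -0.001, -0.001]
force: [-0.6, 0.0, -0.7]
finger_gap: 0.999
gripper_force: 0.0
```

```bash
cat >> h.py <<'E'
def collars(s,zc=.016,thr=100):
    g=s['pixels'].astype(int);mk=((g.min(2)>thr)&(g.max(2)-g.min(2)<45)).astype(np.uint8)
    P=cloud(s);mk&=((P[...,2]>.012)&(P[...,2]<.02)).astype(np.uint8)
    for c in cv2.findContours(mk,cv2.RETR_EXTERNAL,cv2.CHAIN_APPROX_NONE)[0]:
        if cv2.contourArea(c)<150: continue
        m=np.zeros_like(mk);cv2.drawContours(m,[c],-1,1,-1)
        q=np.array([ray(s,u,v,zc)[:2] for u,v in c[:,0]]).astype(np.float32)
        (x,y),r=cv2.minEnclosingCircle(q);print('blob px',c[:,0].mean(0).round(),'xy',round(x,4),round(y,4),'r',round(r,4))
def st():
    s=manip.sense();x,y,z,w=s['tool_rot'];print('t',round(s['t'],2),'tcp',s['tcp_pos'].round(4),'rot',s['tool_rot'].round(4),'F',s['force'].round(2),'gap',round(s['finger_gap'],3),'grip',round(s['gripper_force'],1))
E
python3 - <<'E'
from h import *
st();s=snap('wrist','w1.png');collars(s)
E
```

```text
t 1.92 tcp [ 0.5755 -0.073   0.1184] rot [ 1.      0.0011 -0.0012 -0.0013] F [-0.57  0.   -0.69] gap 0.999 grip 0.0
blob px [339. 379.] xy 0.4381 -0.0869 r 0.0187
blob px [436. 375.] xy 0.4415 -0.1796 r 0.0164
blob px [335. 356.] xy 0.4481 -0.0854 r 0.0263
blob px [596. 348.] xy 0.4681 -0.3161 r 0.0238
blob px [ 82. 288.] xy 0.5077 0.1546 r 0.0723
blob px [323. 232.] xy 0.5732 -0.0759 r 0.0219
blob px [596. 224.] xy 0.5804 -0.2934 r 0.0234
blob px [160.  41.] xy 0.7113 0.0386 r 0.049
```

View pics/w1.png

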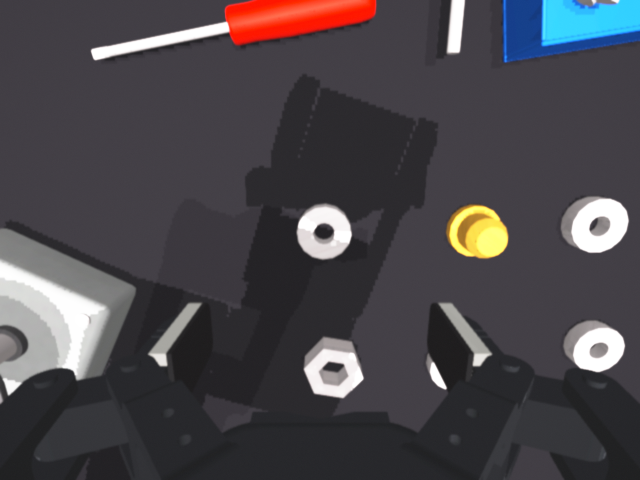

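The wrist picture shows the target collar at (323,232), i.e. (0.573, -0.076). The hex nut is at (335,365) and the gland at (478,232), both clear of the fingers. Descending.

Request:
apply_moves(claw=[0.5,0.5,0.5,0.5,0.5], travel=[[-0.002,0.002,0.05],[-0.002,0.002,0.1],[-0.002,0.002,0.12],[-0.002,0.002,0.12],[-0.002,0.002,0.12]], turn=[[0,0,0],[0,0,0],[0,0,0],[0,0,0],[0,0,0]])

```text
t: 2.38
tcp_pos: [0.572, -0.08, 0.0254]
tool_rot: [1.0, -0.002, -0.001, -0.0]
force: [1.0, 0.0, 0.7]
finger_gap: 0.745
gripper_force: 0.0
```

```bash
python3 - <<'E'
from h import *
st()
E
```

```text
t 2.38 tcp [ 0.572  -0.08    0.0254] rot [ 1.0e+00 -1.6e-03 -7.0e-04 -0.0e+00] F [1.04 0.03 0.67] gap 0.745 grip 0.0
```

Request:
apply_moves(claw=[0.5,0.5,-1,-1,-1], travel=[[0.001,-0.004,0.03],[0.001,-0.004,0.03],[0.001,-0.004,0.03],[0.001,-0.004,0.03],[0.001,-0.004,0.03]], turn=[[0,0,0],[0,0,0],[0,0,0],[0,0,0],[0,0,0]], newtons=60)

```text
t: 2.8
tcp_pos: [0.5747, -0.076, 0.0034]
tool_rot: [1.0, -0.001, 0.002, 0.001]
force: [-0.5, 0.0, -0.2]
finger_gap: 0.329
gripper_force: 0.0
```

Request:
apply_moves(claw=[-1,-1,-1,-1,-1], travel=[[0,0,0],[0,0,0],[0,0,0],[0,0,0],[0,0,0]], turn=[[0,0,0],[0,0,0],[0,0,0],[0,0,0],[0,0,0]])

```text
t: 3.22
tcp_pos: [0.5735, -0.0752, 0.0016]
tool_rot: [1.0, -0.001, 0.0, 0.0]
force: [-0.2, 0.1, 0.4]
finger_gap: 0.007
gripper_force: 0.0
```

```bash
python3 - <<'E'
from h import *
st();s=snap('wrist','w2.png');collars(s);t=snap('side');collars(t)
E
```

```text
t 3.22 tcp [ 0.5735 -0.0752  0.0016] rot [ 1.e+00 -8.e-04  0.e+00  0.e+00] F [-0.24  0.11  0.43] gap 0.007 grip 0.0
blob px [  7. 402.] xy 0.5047 0.0978 r 0.0263
blob px [321. 279.] xy 0.5742 -0.0763 r 0.022
blob px [329. 371.] xy 0.4692 -0.3197 r 0.0227
blob px [388. 348.] xy 0.5806 -0.2964 r 0.0225
blob px [305. 313.] xy 0.4495 -0.1955 r 0.0233
blob px [ 24. 295.] xy -0.0709 -0.0403 r 0.0564
blob px [357. 255.] xy 0.5737 -0.0797 r 0.0234
```

View pics/w2.png

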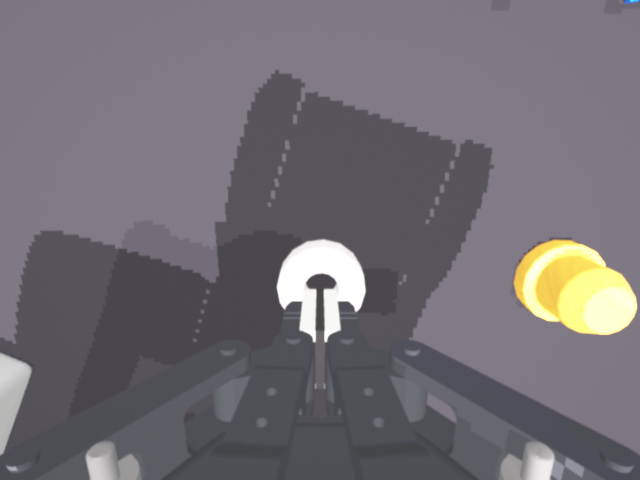

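The collar still lies at (321,279), but the shut finger tips at (320,295) lie over its bore, so the grasp missed it. I'll measure the tip height.

```bash
python3 - <<'E'
from h import *
s=snap('wrist');P=cloud(s);print('tcp px',proj(s,[.5735,-.0752,.0016]),proj(s,[.5735,-.0752,.02]))
for v in range(270,345,6): print(v,P[v,308].round(4),P[v,330].round(4),P[v,345].round(4))
E
```

```text
tcp px [318.85948883 277.69870555] [318.79631951 291.83687106]
270 [ 0.5833 -0.07    0.0164] [ 0.5834 -0.0806  0.0168] [ 0.5832 -0.0879  0.0163]
276 [ 0.5802 -0.07    0.0162] [ 0.5738 -0.0811  0.    ] [ 0.5801 -0.0879  0.016 ]
282 [ 5.706e-01 -6.940e-02  5.000e-04] [ 5.704e-01 -8.110e-02  1.000e-04] [ 0.5773 -0.0879  0.0168]
288 [ 0.5673 -0.0694  0.0009] [ 5.67e-01 -8.12e-02  1.00e-04] [ 0.5737 -0.088   0.016 ]
294 [ 0.5851 -0.071   0.0485] [ 0.585  -0.0797  0.0482] [ 0.5707 -0.0881  0.0163]
300 [ 0.5849 -0.0712  0.0537] [ 0.585  -0.0796  0.0538] [ 0.5674 -0.0881  0.0162]
306 [ 0.585  -0.0713  0.059 ] [ 0.5847 -0.0795  0.0583] [ 0.5806 -0.0856  0.05  ]
312 [ 0.5852 -0.0715  0.0643] [ 0.5857 -0.0793  0.0651] [ 0.5808 -0.0853  0.0556]
318 [ 0.5851 -0.0716  0.0684] [ 0.5844 -0.0792  0.0672] [ 0.5808 -0.0849  0.0604]
324 [ 0.5847 -0.0717  0.0721] [ 0.585  -0.0791  0.0726] [ 0.581  -0.0846  0.0652]
330 [ 0.5854 -0.0719  0.0772] [ 0.5847 -0.079   0.076 ] [ 0.5856 -0.0837  0.0777]
336 [ 0.5863 -0.072   0.0824] [ 0.5858 -0.0788  0.0816] [ 0.5873 -0.0832  0.0842]
342 [ 0.5856 -0.0721  0.0847] [ 0.5857 -0.0787  0.0848] [ 0.587  -0.0831  0.0871]
```

```bash
python3 - <<'E'
from h import *
for n in('side','scene'):
    s=snap(n);P=cloud(s);u,v=map(int,proj(s,[.5735,-.0752,.03]));q=P[v-60:v+40,u-40:u+40].reshape(-1,3)
    q=q[(abs(q[:,0]-.5735)<.03)&(abs(q[:,1]+.0752)<.04)&(q[:,2]>.02)];print(n,(u,v),len(q),np.sort(q[:,2])[:8].round(3) if len(q) else '')
    im=cv2.cvtColor(s['pixels'],cv2.COLOR_RGB2BGR)[v-75:v+75,u-67:u+67];cv2.imwrite(f'pics/d_{n}.png',cv2.resize(im,(400,448),interpolation=cv2.INTER_CUBIC))
cv2.imwrite('pics/d.png',np.hstack([cv2.imread('pics/d_side.png'),cv2.imread('pics/d_scene.png')]))
E
```

```text
side (356, 248) 1292 [0.02  0.02  0.021 0.021 0.039 0.042 0.043 0.044]
scene (347, 275) 1340 [0.02  0.02  0.042 0.042 0.042 0.043 0.043 0.044]
```

View pics/d.png

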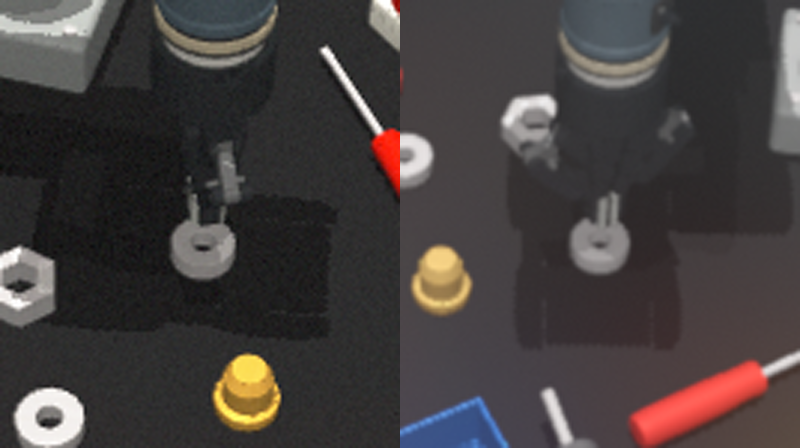

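All three views show the shut tips about 42 mm above the bench, directly above the collar, while the reported TCP is 1.6 mm. So the real tip height is the reported z plus about 41 mm. I'll open, go down 40 mm and grip.

Request:
apply_moves(claw=[0.5,0.5,0.5,0.5,0.5], travel=[[0,0,0],[0,0,0],[0,0,0],[0,0,0],[0,0,0]], turn=[[0,0,0],[0,0,0],[0,0,0],[0,0,0],[0,0,0]])

```text
t: 3.88
tcp_pos: [0.5735, -0.0753, 0.0015]
tool_rot: [1.0, -0.001, -0.0, 0.0]
force: [-1.1, -0.3, 0.5]
finger_gap: 0.708
gripper_force: 0.0
```

Request:
apply_moves(claw=[0.5,0.5,0.5,0.5,0.5], travel=[[0,0,0.015],[0,0,0.03],[0,0,0.04],[0,0,0.05],[0,0,0.05]], turn=[[0,0,0],[0,0,0],[0,0,0],[0,0,0],[0,0,0]])

```text
t: 4.3
tcp_pos: [0.5718, -0.0747, -0.0409]
tool_rot: [1.0, -0.001, -0.002, -0.001]
force: [1.0, 0.2, 0.1]
finger_gap: 0.745
gripper_force: 0.0
```

Request:
apply_moves(claw=[-1,-1,-1,-1,-1], travel=[[0,0,0],[0,0,0],[0,0,0],[0,0,0],[0,0,0]], turn=[[0,0,0],[0,0,0],[0,0,0],[0,0,0],[0,0,0]])

```text
t: 4.72
tcp_pos: [0.5736, -0.0753, -0.0383]
tool_rot: [1.0, -0.001, 0.0, 0.0]
force: [-0.2, -0.4, -1.3]
finger_gap: 0.485
gripper_force: 60.7
```

```bash
python3 - <<'E'
from h import *
st();s=snap('wrist');collars(s)
E
```

```text
t 4.72 tcp [ 0.5736 -0.0753 -0.0383] rot [ 1.e+00 -8.e-04  2.e-04  1.e-04] F [-0.23 -0.39 -1.27] gap 0.485 grip 60.7
blob px [320. 325.] xy 0.5741 -0.0759 r 0.0225
```

Gripped: opening 0.485, 60 N. I'm lifting and moving toward the scale, then measuring the post.

Request:
apply_moves(claw=[-1,-1,-1,-1,-1], travel=[[0,0,-0.02],[0,0,-0.07],[0,0,-0.12],[0,0,-0.17],[0,0,-0.22]], turn=[[0,0,0],[0,0,0],[0,0,0],[0,0,0],[0,0,0]])

```text
t: 5.18
tcp_pos: [0.5728, -0.075, 0.1391]
tool_rot: [1.0, -0.001, -0.0, -0.0]
force: [0.8, -0.1, -1.7]
finger_gap: 0.483
gripper_force: 61.4
```

Request:
apply_moves(claw=[-1,-1,-1,-1,-1], travel=[[-0.02,-0.04,-0.02],[-0.04,-0.09,-0.03],[-0.06,-0.14,-0.03],[-0.08,-0.18,-0.03],[-0.09,-0.206,-0.03]], turn=[[0,0,0],[0,0,0],[0,0,0],[0,0,0],[0,0,0]])

```text
t: 5.6
tcp_pos: [0.498, 0.0928, 0.1617]
tool_rot: [1.0, -0.0, -0.002, -0.001]
force: [0.3, 0.2, -2.0]
finger_gap: 0.486
gripper_force: 61.4
```

```bash
cat >> h.py <<'E'
from scipy.optimize import least_squares
def post(s,zlo=.122,zhi=.158,near=(.502,.1615)):
    P=cloud(s);q=P[(P[...,2]>zlo)&(P[...,2]<zhi)&(np.hypot(P[...,0]-near[0],P[...,1]-near[1])<.013)]
    if len(q)<15: print('few',len(q));return
    f=least_squares(lambda c:np.hypot(q[:,0]-c[0],q[:,1]-c[1])-.007,near,loss='soft_l1',f_scale=.001).x
    print('axis fit',f.round(4),len(q),'maxz',P[(np.hypot(P[...,0]-near[0],P[...,1]-near[1])<.012)&(P[...,2]<.175)][:,2].max().round(4))
def pan(s,near=(.502,.1675),lo=.06):
    P=cloud(s);d=np.hypot(P[...,0]-near[0],P[...,1]-near[1]);m=(d<.04)&(d>.014)&(P[...,2]>lo)&(P[...,2]<.122)
    z=P[m][:,2];h=np.median(z);print('pan z',h.round(4),m.sum())
    m2=((P[...,2]>h-.004)&(P[...,2]<h+.004)&(d<.055)).astype(np.uint8)
    c=max(cv2.findContours(m2,cv2.RETR_EXTERNAL,cv2.CHAIN_APPROX_NONE)[0],key=cv2.contourArea)
    qq=np.array([ray(s,u,v,h)[:2] for u,v in c[:,0]]).astype(np.float32);(x,y),r=cv2.minEnclosingCircle(qq);print('pan c',round(x,4),round(y,4),round(r,4))
E
python3 - <<'E'
from h import *
st()
for n in('scene','side','wrist'):
    s=snap(n,'p_'+n+'.png');print(n)
    try: post(s);pan(s)
    except Exception as e: print(e)
E
```

```text
t 5.6 tcp [0.498  0.0928 0.1617] rot [ 1.0e+00 -0.0e+00 -1.5e-03 -6.0e-04] F [ 0.27  0.23 -1.97] gap 0.486 grip 61.4
scene
axis fit [0.5    0.1631] 80 maxz 0.1663
pan z 0.1107 547
pan c 0.4998 0.1716 0.0515
side
axis fit [0.503  0.1613] 20 maxz 0.1328
pan z 0.1119 505
pan c 0.4968 0.1637 0.0467
wrist
axis fit [0.5002 0.1625] 618 maxz 0.1652
pan z 0.1113 8895
pan c 0.4991 0.1721 0.0521
```

View pics/p_wrist.png

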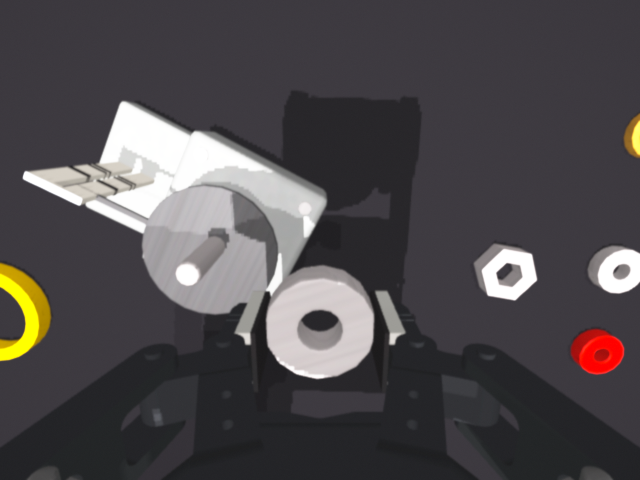

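The wrist picture shows the held collar at (320,322), the post top at (188,273), and the gauge at (90,180). I'll measure the post relative to the held collar in this one camera.

```bash
cat >> h.py <<'E'
def rel(s):
    tz=manip.sense()['tcp_pos'];P=cloud(s);zt=tz[2]+.0383+.016
    g=s['pixels'].astype(int)
    m=((abs(P[...,2]-zt)<.004)&(np.hypot(P[...,0]-tz[0],P[...,1]-tz[1])<.03)).astype(np.uint8)
    c=max(cv2.findContours(m,cv2.RETR_EXTERNAL,cv2.CHAIN_APPROX_NONE)[0],key=cv2.contourArea)
    q=np.array([ray(s,u,v,zt)[:2] for u,v in cv2.convexHull(c)[:,0]])
    f=least_squares(lambda p:np.hypot(q[:,0]-p[0],q[:,1]-p[1])-p[2],[tz[0],tz[1],.022],loss='soft_l1',f_scale=.0005).x
    print('collar',f.round(4),'minus tcp',(f[:2]-tz[:2]).round(4),'tcp',tz.round(4),'top z',np.median(P[m>0][:,2]).round(4),zt.round(4))
E
python3 - <<'E'
from h import *
st();s=snap('wrist');rel(s);post(s,near=(.5,.1625));
P=cloud(s);d=np.hypot(P[...,0]-.5,P[...,1]-.1625)
m=((P[...,2]>.159)&(P[...,2]<.17)&(d<.012)).astype(np.uint8);v,u=np.nonzero(m);z=np.median(P[m>0][:,2])
print('topz',z,u.min(),u.max(),v.min(),v.max(),[ray(s,a,b,.1635)[:2].round(4) for a,b in [(np.mean(u),np.mean(v))]])
for lo in(.12,.13,.14,.15): post(s,lo,lo+.01,(.5,.1625))
pp=P[(d<.011)&(P[...,2]>.155)&(P[...,2]<.17)];print(np.histogram(pp[:,2],bins=np.arange(.155,.171,.001))[0])
E
```

```text
t 5.75 tcp [0.5005 0.0912 0.1617] rot [ 1.e+00  1.e-03 -2.e-04  1.e-04] F [ 0.29 -1.37 -1.43] gap 0.48 grip 61.4
collar [0.5014 0.0884 0.0233] minus tcp [-0.0003 -0.0016] tcp [0.5017 0.09   0.1617] top z 0.2162 0.216
axis fit [0.5002 0.1625] 636 maxz 0.165
topz 0.16284980605720434 172 199 264 289 [array([0.5017, 0.1611])]
axis fit [0.5003 0.1625] 139 maxz 0.165
axis fit [0.5002 0.1625] 166 maxz 0.165
axis fit [0.5002 0.1625] 185 maxz 0.165
axis fit [0.5002 0.1625] 215 maxz 0.165
[ 18  28  26  20  24  30  76 180 199  34   0   0   0   0   0   0]
```

```bash
cat >> h.py <<'E'
def ptop(s,near=(.501,.1618),z0=.163):
    P=cloud(s);d=np.hypot(P[...,0]-near[0],P[...,1]-near[1]);m=((abs(P[...,2]-z0)<.0017)&(d<.011)).astype(np.uint8)
    v,u=np.nonzero(m);q=np.array([ray(s,a,b,z0)[:2] for a,b in zip(u,v)]).astype(np.float32);(x,y),r=cv2.minEnclosingCircle(q)
    print('ptop mean',q.mean(0).round(4),'circ',round(x,4),round(y,4),round(r,4),len(q))
E
python3 - <<'E'
from h import *
st();s=snap('wrist');rel(s);ptop(s);s2=snap('scene');ptop(s2);post(s2,near=(.501,.162));st()
E
```

```text
t 5.8 tcp [0.5017 0.09   0.1617] rot [1.e+00 1.e-04 4.e-04 3.e-04] F [-0.55 -0.83 -0.71] gap 0.481 grip 61.4
collar [0.5066 0.0899 0.0269] minus tcp [0.0043 0.0006] tcp [0.5024 0.0893 0.1617] top z 0.2162 0.216
ptop mean [0.501  0.1616] circ 0.5001 0.1613 0.007 461
ptop mean [0.5027 0.1612] circ 0.5028 0.1622 0.0073 14
axis fit [0.5    0.1634] 75 maxz 0.1656
t 5.9 tcp [0.5027 0.0888 0.1616] rot [ 1.0e+00 -1.2e-03  5.0e-04  2.0e-04] F [-0.36  0.08 -1.19] gap 0.487 grip 61.4
```

Request:
apply_moves(claw=[-1,-1,-1,-1,-1], travel=[[-0.0025,-0.03,0],[-0.0025,-0.06,0],[-0.0025,-0.091,0.01],[-0.0025,-0.091,0.02],[-0.0025,-0.091,0.02]], turn=[[0,0,0],[0,0,0],[0,0,0],[0,0,0],[0,0,0]])

```text
t: 6.32
tcp_pos: [0.4995, 0.162, 0.144]
tool_rot: [1.0, -0.001, -0.001, 0.0]
force: [-0.3, -1.0, -1.9]
finger_gap: 0.482
gripper_force: 61.5
```

Request:
apply_moves(claw=[-1,-1,-1,-1,-1], travel=[[0,0,0],[0,0,0],[0,0,0],[0,0,0],[0,0,0]], turn=[[0,0,0],[0,0,0],[0,0,0],[0,0,0],[0,0,0]])

```text
t: 6.73
tcp_pos: [0.5003, 0.1618, 0.1458]
tool_rot: [1.0, -0.001, 0.0, -0.0]
force: [0.1, -0.1, -1.3]
finger_gap: 0.481
gripper_force: 61.5
```

```bash
python3 - <<'E'
from h import *
st();s=snap('wrist','o1.png');rel(s);st();snap('side');st();s=snap('scene','o1s.png');st();pan(s,(.5015,.168))
P=cloud(snap('wrist'));p=manip.sense()['tcp_pos'];d=np.hypot(P[...,0]-p[0],P[...,1]-p[1]);q=P[(d<.012)&(P[...,2]<.168)&(P[...,2]>.15)];print(len(q),q.mean(0).round(4) if len(q) else '')
E
```

```text
t 6.73 tcp [0.5003 0.1618 0.1458] rot [ 1.0e+00 -1.4e-03  3.0e-04 -0.0e+00] F [ 0.1  -0.06 -1.33] gap 0.481 grip 61.5
collar [0.5029 0.1608 0.0246] minus tcp [ 0.0027 -0.0012] tcp [0.5002 0.162  0.1458] top z 0.2003 0.2001
t 6.78 tcp [0.5002 0.162  0.1458] rot [ 1.0e+00 -1.3e-03  3.0e-04 -0.0e+00] F [-0.32 -0.52 -1.29] gap 0.483 grip 61.5
t 6.83 tcp [0.5001 0.1621 0.1458] rot [ 1.0e+00 -1.1e-03  2.0e-04 -0.0e+00] F [ 0.16  0.04 -1.63] gap 0.486 grip 61.5
t 6.88 tcp [0.5    0.1622 0.1457] rot [ 1.e+00 -1.e-03  2.e-04 -0.e+00] F [-0.37 -0.02 -1.33] gap 0.483 grip 61.5
pan z 0.1108 535
pan c 0.4998 0.1716 0.0515
0
```

View pics/o1.png

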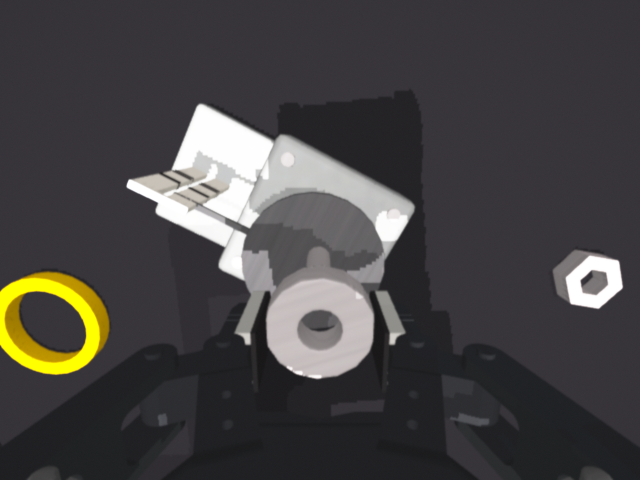

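The picture shows the held collar at (320,322) with its bore at (321,327), and the visible lower part of the post at (318,255) just beyond it. I'll check their lateral alignment and the collar's x.

```bash
python3 - <<'E'
from h import *
s=snap('wrist');st();P=cloud(s);tz=manip.sense()['tcp_pos']
col=[v for v in range(300,420) if abs(P[v,320,2]-.2001)<.004];print('col320 rows',col[0],col[-1],'x rear+.022',(ray(s,320,col[-1]+.5,.2001)[0]+.022).round(4))
for v in(300,310): 
    r=[u for u in range(230,410) if abs(P[v,u,2]-.2)<.004];print(v,r[0],r[-1])
g=cv2.cvtColor(s['pixels'],cv2.COLOR_RGB2GRAY)
b=[v for v in range(300,360) if g[v,320]<110];print('dark bore rows',b[:1],b[-1:])
for v in range(248,268,3):
    r=[u for u in range(295,345) if P[v,u,2]>.1165 and P[v,u,2]<.16];
    if r: c=P[v,r];print(v,r[0],r[-1],'y mid',((c[0,1]+c[-1,1])/2).round(4),'x',c[len(r)//2].round(4))
E
```

```text
t 6.98 tcp [0.4999 0.1624 0.1456] rot [ 1.e+00 -8.e-04  1.e-04  0.e+00] F [ 0.38 -0.04 -1.02] gap 0.481 grip 61.5
col320 rows 300 377 x rear+.022 0.5005
300 249 390
310 231 408
dark bore rows [310] [331]
251 313 326 y mid 0.162 x [0.5077 0.1617 0.123 ]
254 310 328 y mid 0.1623 x [0.507  0.1623 0.1265]
257 308 329 y mid 0.1627 x [0.5071 0.1623 0.1325]
260 308 330 y mid 0.1623 x [0.5075 0.1623 0.1387]
263 307 330 y mid 0.1627 x [0.5074 0.1622 0.1434]
266 307 330 y mid 0.1626 x [0.5066 0.1654 0.1458]
```

Collar (0.5005, 0.1624) and post (0.5002, 0.1624) coincide. Lowering 38 mm to feel.

Request:
apply_moves(claw=[-1,-1,-1,-1,-1], travel=[[0,0,0.015],[0,0,0.025],[0,0,0.032],[0,0,0.04],[0,0,0.048]], turn=[[0,0,0],[0,0,0],[0,0,0],[0,0,0],[0,0,0]])

```text
t: 7.4
tcp_pos: [0.4999, 0.1625, 0.1065]
tool_rot: [1.0, -0.001, -0.0, 0.0]
force: [-0.3, 0.5, -1.1]
finger_gap: 0.482
gripper_force: 61.5
```

```bash
python3 - <<'E'
from h import *
st();s=snap('scene','f1.png');pan(s,(.5005,.168));s=snap('wrist','f1w.png');pan(s,(.5005,.168));st()
E
```

```text
t 7.4 tcp [0.4999 0.1625 0.1065] rot [ 1.e+00 -8.e-04 -1.e-04  0.e+00] F [-0.27  0.54 -1.14] gap 0.482 grip 61.5
pan z 0.1107 472
pan c 0.4998 0.1716 0.0515
pan z 0.1113 9394
pan c 0.5053 0.1702 0.0512
t 7.5 tcp [0.4994 0.1624 0.106 ] rot [ 1.e+00 -8.e-04 -8.e-04  1.e-04] F [ 1.18 -0.24 -1.56] gap 0.483 grip 61.5
```

Threaded: the pan is still at 0.111 with the collar's underside at 0.144. I'll lower onto the pan and 8 mm beyond, close to where it will rest loaded.

Request:
apply_moves(claw=[-1,-1,-1,-1,-1], travel=[[0,0,0.012],[0,0,0.024],[0,0,0.034],[0,0,0.04],[0,0,0.042]], turn=[[0,0,0],[0,0,0],[0,0,0],[0,0,0],[0,0,0]])

```text
t: 7.92
tcp_pos: [0.4994, 0.1624, 0.0723]
tool_rot: [1.0, -0.001, -0.001, 0.0]
force: [-0.2, 0.0, -1.1]
finger_gap: 0.481
gripper_force: 61.6
```

Request:
apply_moves(claw=[-1,-1,-1,-1,-1], travel=[[0,0,0.003],[0,0,0.006],[0,0,0.009],[0,0,0.009],[0,0,0.009]], turn=[[0,0,0],[0,0,0],[0,0,0],[0,0,0],[0,0,0]])

```text
t: 8.33
tcp_pos: [0.4998, 0.1625, 0.0664]
tool_rot: [1.0, -0.001, -0.0, 0.0]
force: [-0.9, 0.0, -0.5]
finger_gap: 0.48
gripper_force: 61.7
```

```bash
python3 - <<'E'
from h import *
st();s=snap('scene');pan(s,(.5005,.168));s=snap('wrist');pan(s,(.5005,.168));st()
E
```

```text
t 8.33 tcp [0.4998 0.1625 0.0664] rot [ 1.e+00 -8.e-04 -0.e+00  0.e+00] F [-0.86  0.02 -0.5 ] gap 0.48 grip 61.7
pan z 0.1057 436
pan c 0.5017 0.1702 0.0506
pan z 0.1055 16548
pan c 0.5108 0.1695 0.0498
t 8.43 tcp [0.4999 0.1625 0.0665] rot [ 1.e+00 -8.e-04  1.e-04 -0.e+00] F [ 0.4   0.06 -0.24] gap 0.481 grip 61.7
```

The pan is at 0.1056 under the seated collar. Releasing, then rising.

Request:
apply_moves(claw=[0.5,0.5,0.5,0.5,0.5], travel=[[0,0,0],[0,0,0],[0,0,0],[0,0,0],[0,0,0]], turn=[[0,0,0],[0,0,0],[0,0,0],[0,0,0],[0,0,0]])

```text
t: 8.85
tcp_pos: [0.5001, 0.1625, 0.0664]
tool_rot: [1.0, -0.001, 0.0, -0.0]
force: [0.2, 0.1, 1.0]
finger_gap: 0.748
gripper_force: 0.0
```

Request:
apply_moves(claw=[0.5,0.5,0.5,0.5,0.5], travel=[[0,0,-0.01],[0,0,-0.04],[0,0,-0.09],[0,0,-0.13],[0,0,-0.17]], turn=[[0,0,0],[0,0,0],[0,0,0],[0,0,0],[0,0,0]])

```text
t: 9.27
tcp_pos: [0.4998, 0.1625, 0.2045]
tool_rot: [1.0, -0.001, 0.0, -0.0]
force: [0.3, 0.1, -0.6]
finger_gap: 0.745
gripper_force: 0.0
```

```bash
python3 - <<'E'
from h import *
for n in('scene','wrist'):
    s=snap(n,'g_'+n+'.png');st();pan(s,(.5,.168))
    P=cloud(s);d=np.hypot(P[...,0]-.5,P[...,1]-.1625);q=P[(d<.02)&(d>.011)&(P[...,2]>.09)];print('collar top',np.median(q[:,2]).round(4),len(q)); q=P[(d<.012)&(P[...,2]<.175)];print('post top',np.percentile(q[:,2],95).round(4))
E
```

```text
t 9.32 tcp [0.5042 0.1631 0.2109] rot [ 1.0e+00 -6.0e-04  6.7e-03 -7.0e-04] F [1.   0.24 3.33] gap 0.753 grip 0.0
pan z 0.1018 568
pan c 0.4993 0.1659 0.0472
collar top 0.3437 413
post top 0.1522
t 9.37 tcp [0.5041 0.163  0.2084] rot [ 1.0e+00 -7.0e-04  6.5e-03 -7.0e-04] F [0.58 0.78 0.1 ] gap 0.753 grip 0.0
pan z 0.1016 6144
pan c 0.4979 0.1727 0.0517
collar top 0.3309 9603
post top 0.1539
```

View pics/g_wrist.png

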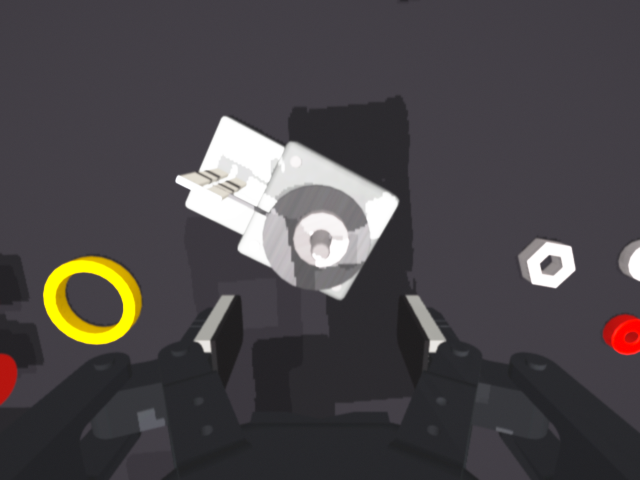

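The picture shows the first collar threaded flat on the pan at (320,243). The pan is at 0.1017, so travel is about 23.5 mm and three collars will be needed. Fetching the second at (0.449, -0.194).

Request:
apply_moves(claw=[0.5,0.5,0.5,0.5,0.5], travel=[[-0.031,0.225,0],[-0.031,0.225,0],[-0.031,0.225,0],[-0.031,0.225,0],[-0.031,0.225,0]], turn=[[0,0,0],[0,0,0],[0,0,0],[0,0,0],[0,0,0]])

```text
t: 9.78
tcp_pos: [0.4739, -0.0215, 0.2022]
tool_rot: [1.0, -0.002, -0.0, 0.001]
force: [-0.0, 0.8, 0.1]
finger_gap: 0.75
gripper_force: 0.0
```

Request:
apply_moves(claw=[0.5,0.5,0.5,0.5,0.5], travel=[[-0.032,0.221,0.12],[-0.032,0.221,0.12],[-0.032,0.221,0.12],[-0.032,0.221,0.12],[-0.032,0.221,0.12]], turn=[[0,0,0],[0,0,0],[0,0,0],[0,0,0],[0,0,0]])

```text
t: 10.2
tcp_pos: [0.448, -0.1961, 0.1052]
tool_rot: [1.0, -0.001, -0.0, -0.0]
force: [0.5, 0.2, -0.3]
finger_gap: 0.748
gripper_force: 0.0
```

Request:
apply_moves(claw=[0.5,0.5,0.5,0.5,0.5], travel=[[0,0,0],[0,0,0],[0,0,0],[0,0,0],[0,0,0]], turn=[[0,0,0],[0,0,0],[0,0,0],[0,0,0],[0,0,0]])

```text
t: 10.62
tcp_pos: [0.4493, -0.193, 0.107]
tool_rot: [1.0, 0.0, 0.0, 0.0]
force: [0.5, 1.0, 0.9]
finger_gap: 0.749
gripper_force: 0.0
```

```bash
python3 - <<'E'
from h import *
st();s=snap('wrist','h1.png');collars(s);st();s=snap('scene');pan(s,(.5,.168))
E
```

```text
t 10.62 tcp [ 0.4493 -0.193   0.107 ] rot [1.e+00 2.e-04 4.e-04 2.e-04] F [0.5  1.03 0.86] gap 0.749 grip 0.0
blob px [172. 250.] xy 0.4399 -0.0793 r 0.0226
blob px [320. 235.] xy 0.448 -0.1939 r 0.0219
blob px [188. 220.] xy 0.4547 -0.0924 r 0.0235
blob px [484. 210.] xy 0.4678 -0.3177 r 0.0226
blob px [470.  47.] xy 0.5782 -0.2947 r 0.0226
t 10.67 tcp [ 0.4493 -0.1931  0.107 ] rot [1.e+00 2.e-04 4.e-04 3.e-04] F [ 0.06  0.37 -0.57] gap 0.748 grip 0.0
pan z 0.1019 564
pan c 0.5009 0.1708 0.0512
```

Request:
apply_moves(claw=[0.5,0.5,0.5,0.5,0.5], travel=[[-0.001,0.001,0.05],[-0.001,0.001,0.1],[-0.001,0.001,0.14],[-0.001,0.001,0.17],[-0.001,0.001,0.181]], turn=[[0,0,0],[0,0,0],[0,0,0],[0,0,0],[0,0,0]])

```text
t: 11.13
tcp_pos: [0.4469, -0.1934, -0.041]
tool_rot: [1.0, -0.0, -0.002, -0.001]
force: [-0.2, -0.4, 0.0]
finger_gap: 0.75
gripper_force: 0.0
```

Request:
apply_moves(claw=[0.5,0.5,-1,-1,-1], travel=[[0,0,0],[0,0,0],[0,0,0],[0,0,0],[0,0,0]], turn=[[0,0,0],[0,0,0],[0,0,0],[0,0,0],[0,0,0]])

```text
t: 11.55
tcp_pos: [0.4492, -0.1956, -0.0363]
tool_rot: [1.0, -0.001, 0.001, 0.001]
force: [0.1, -0.2, 6.3]
finger_gap: 0.488
gripper_force: 59.8
```

Request:
apply_moves(claw=[-1,-1,-1,-1,-1], travel=[[0,0,0],[0,0,0],[0,0,0],[0,0,0],[0,0,0]], turn=[[0,0,0],[0,0,0],[0,0,0],[0,0,0],[0,0,0]])

```text
t: 11.97
tcp_pos: [0.4493, -0.1956, -0.0363]
tool_rot: [1.0, -0.001, 0.002, 0.001]
force: [0.3, 0.6, 6.1]
finger_gap: 0.491
gripper_force: 59.8
```

```bash
python3 - <<'E'
from h import *
st();s=snap('wrist');collars(s);st()
E
```

```text
t 11.97 tcp [ 0.4493 -0.1956 -0.0363] rot [ 1.     -0.001   0.0016  0.001 ] F [0.26 0.64 6.11] gap 0.491 grip 59.8
blob px [319. 324.] xy 0.4489 -0.1959 r 0.0225
blob px [ 51. 326.] xy 0.447 -0.0876 r 0.0273
blob px [614. 279.] xy 0.4678 -0.315 r 0.0226
blob px [617.   6.] xy 0.5587 -0.2875 r 0.0081
t 12.02 tcp [ 0.4492 -0.1956 -0.0363] rot [ 1.     -0.001   0.0015  0.001 ] F [-0.24  1.04  6.3 ] gap 0.487 grip 59.8
```

Request:
apply_moves(claw=[-1,-1,-1,-1,-1], travel=[[0,0,-0.02],[0,0,-0.07],[0,0,-0.12],[0,0,-0.17],[0,0,-0.22]], turn=[[0,0,0],[0,0,0],[0,0,0],[0,0,0],[0,0,0]])

```text
t: 12.43
tcp_pos: [0.4477, -0.1947, 0.1405]
tool_rot: [1.0, -0.001, 0.001, 0.0]
force: [0.9, -0.6, -1.6]
finger_gap: 0.488
gripper_force: 61.6
```

Request:
apply_moves(claw=[-1,-1,-1,-1,-1], travel=[[0.032,-0.224,-0.02],[0.032,-0.224,-0.02],[0.032,-0.224,-0.02],[0.032,-0.224,-0.02],[0.032,-0.224,-0.02]], turn=[[0,0,0],[0,0,0],[0,0,0],[0,0,0],[0,0,0]])

```text
t: 12.85
tcp_pos: [0.4734, -0.0114, 0.1554]
tool_rot: [1.0, 0.001, 0.001, -0.001]
force: [0.3, -0.9, -2.4]
finger_gap: 0.489
gripper_force: 61.7
```

Request:
apply_moves(claw=[-1,-1,-1,-1,-1], travel=[[0.008,-0.05,0],[0.016,-0.1,0],[0.024,-0.15,0],[0.03,-0.19,0],[0.032,-0.222,0]], turn=[[0,0,0],[0,0,0],[0,0,0],[0,0,0],[0,0,0]])

```text
t: 13.27
tcp_pos: [0.5003, 0.1645, 0.155]
tool_rot: [1.0, 0.0, 0.002, -0.0]
force: [0.8, -0.9, -0.9]
finger_gap: 0.486
gripper_force: 61.7
```

Request:
apply_moves(claw=[-1,-1,-1,-1,-1], travel=[[0,0,0],[0,0,0],[0,0,0],[0,0,0],[0,0,0]], turn=[[0,0,0],[0,0,0],[0,0,0],[0,0,0],[0,0,0]])

```text
t: 13.68
tcp_pos: [0.4998, 0.1604, 0.1538]
tool_rot: [1.0, -0.002, 0.0, 0.0]
force: [0.0, 0.0, -2.1]
finger_gap: 0.488
gripper_force: 61.7
```

```bash
cat > al.py <<'E'
from h import *
s=snap('wrist');st();P=cloud(s);tz=manip.sense()['tcp_pos']
sub=P[330:380,315:326];print('collar top z',np.median(sub[(sub[...,2]>.1)&(sub[...,2]<.3)][:,2]).round(4),'tcpz',tz[2].round(4))
zt=float(np.median(sub[(sub[...,2]>.1)&(sub[...,2]<.3)][:,2]))
col=[v for v in range(335,400) if abs(P[v,320,2]-zt)<.004];print('row',col[-1],'collar x',(ray(s,320,col[-1]+.5,zt)[0]+.022).round(4))
for v in range(236,270,3):
    r=[u for u in range(290,350) if .122<P[v,u,2]<.152 and abs(P[v,u,0]-.507)<.006]
    if len(r)>8: c=P[v,r];print(v,r[0],r[-1],'post y',((c[0,1]+c[-1,1])/2).round(4),'x',(c[len(r)//2,0]-.007).round(4),c[len(r)//2,2].round(4))
E
python3 al.py
```

```text
t 13.73 tcp [0.4999 0.1604 0.1537] rot [ 1.0e+00 -1.8e-03  0.0e+00  1.0e-04] F [-0.26  0.67 -1.67] gap 0.488 grip 61.7
collar top z 0.2056 tcpz 0.1537
row 376 collar x 0.4989
248 311 319 post y 0.1628 x 0.5006 0.1254
251 308 323 post y 0.1624 x 0.4999 0.1291
254 306 326 post y 0.1621 x 0.5001 0.1355
257 305 326 post y 0.1625 x 0.5001 0.1411
260 304 327 post y 0.1624 x 0.5005 0.1473
263 304 327 post y 0.1623 x 0.5001 0.1511
266 304 327 post y 0.1622 x 0.4986 0.1518
```

The collar needs +1.4 mm x and +2 mm y. Correcting, then lowering to feel.

Request:
apply_moves(claw=[-1,-1,-1,-1,-1], travel=[[0.0017,-0.0025,0],[0.0017,-0.0025,0],[0.0017,-0.0025,0.01],[0.0017,-0.0025,0.02],[0.0017,-0.0025,0.02]], turn=[[0,0,0],[0,0,0],[0,0,0],[0,0,0],[0,0,0]])

```text
t: 14.15
tcp_pos: [0.4996, 0.1633, 0.1355]
tool_rot: [1.0, -0.001, -0.002, 0.0]
force: [-0.2, 0.2, -1.7]
finger_gap: 0.486
gripper_force: 61.7
```

Request:
apply_moves(claw=[-1,-1,-1,-1,-1], travel=[[0,0,0],[0,0,0],[0,0,0],[0,0,0],[0,0,0]], turn=[[0,0,0],[0,0,0],[0,0,0],[0,0,0],[0,0,0]])

```text
t: 14.57
tcp_pos: [0.5015, 0.1637, 0.1378]
tool_rot: [1.0, -0.001, 0.0, -0.0]
force: [0.7, -0.0, -2.5]
finger_gap: 0.487
gripper_force: 61.7
```

```bash
python3 al.py; python3 -c "
from h import *
st()"
```

```text
t 14.62 tcp [0.5014 0.1637 0.1378] rot [ 1.e+00 -8.e-04  3.e-04 -0.e+00] F [-0.55  1.42 -2.21] gap 0.488 grip 61.7
collar top z 0.1895 tcpz 0.1378
row 376 collar x 0.5005
260 315 328 post y 0.1623 x 0.5002 0.1255
263 312 330 post y 0.1626 x 0.4996 0.1289
266 310 332 post y 0.1626 x 0.4997 0.1341
t 14.62 tcp [0.5014 0.1637 0.1378] rot [ 1.e+00 -8.e-04  3.e-04 -0.e+00] F [-0.55  1.42 -2.21] gap 0.488 grip 61.7
```

Request:
apply_moves(claw=[-1,-1,-1,-1,-1], travel=[[-0.0005,0.0014,0.005],[-0.0005,0.0014,0.01],[-0.0005,0.0014,0.022],[-0.0005,0.0014,0.035],[-0.0005,0.0014,0.048]], turn=[[0,0,0],[0,0,0],[0,0,0],[0,0,0],[0,0,0]])

```text
t: 15.03
tcp_pos: [0.5006, 0.1625, 0.0979]
tool_rot: [1.0, -0.001, -0.0, 0.0]
force: [-0.5, 0.3, -1.3]
finger_gap: 0.485
gripper_force: 61.7
```

```bash
python3 - <<'E'
from h import *
st();s=snap('scene');pan(s,(.5005,.168));s=snap('wrist');pan(s,(.5005,.168));st()
E
```

```text
t 15.03 tcp [0.5006 0.1625 0.0979] rot [ 1.e+00 -9.e-04 -3.e-04  0.e+00] F [-0.47  0.25 -1.34] gap 0.485 grip 61.7
pan z 0.1017 527
pan c 0.5007 0.1709 0.0512
pan z 0.1014 9645
pan c 0.506 0.17 0.051
t 15.13 tcp [0.5003 0.1624 0.0969] rot [ 1.0e+00 -9.0e-04 -1.2e-03  1.0e-04] F [ 1.23 -0.36 -1.76] gap 0.484 grip 61.6
```

Threaded; the pan is unmoved at 0.1015. I'll seat it about 6 mm past contact, release and rise.

Request:
apply_moves(claw=[-1,-1,-1,-1,-1], travel=[[0,0,0.008],[0,0,0.015],[0,0,0.02],[0,0,0.025],[0,0,0.027]], turn=[[0,0,0],[0,0,0],[0,0,0],[0,0,0],[0,0,0]])

```text
t: 15.55
tcp_pos: [0.5004, 0.1625, 0.077]
tool_rot: [1.0, -0.001, -0.001, 0.0]
force: [-1.0, -0.4, -1.1]
finger_gap: 0.487
gripper_force: 61.8
```

```bash
python3 - <<'E'
from h import *
st();s=snap('scene');pan(s,(.5005,.168));s=snap('wrist');pan(s,(.5005,.168));st()
E
```

```text
t 15.55 tcp [0.5004 0.1625 0.077 ] rot [ 1.e+00 -8.e-04 -5.e-04  1.e-04] F [-1.02 -0.38 -1.07] gap 0.487 grip 61.8
pan z 0.0976 471
pan c 0.5015 0.1708 0.0516
pan z 0.0975 10298
pan c 0.5083 0.17 0.0504
t 15.65 tcp [0.5006 0.1625 0.0772] rot [ 1.e+00 -8.e-04 -4.e-04  0.e+00] F [ 0.23  0.32 -1.37] gap 0.488 grip 61.7
```

Request:
apply_moves(claw=[-1,-1,0.5,0.5,0.5], travel=[[0,0,0.003],[0,0,0.003],[0,0,0.003],[0,0,0.003],[0,0,0.003]], turn=[[0,0,0],[0,0,0],[0,0,0],[0,0,0],[0,0,0]])

```text
t: 16.07
tcp_pos: [0.5013, 0.1626, 0.0754]
tool_rot: [1.0, -0.001, 0.0, -0.0]
force: [-1.0, -0.2, -0.3]
finger_gap: 0.751
gripper_force: 0.0
```

Request:
apply_moves(claw=[0.5,0.5,0.5,0.5,0.5], travel=[[0,0,0],[0,0,0],[0,0,-0.03],[0,0,-0.07],[0,0,-0.11]], turn=[[0,0,0],[0,0,0],[0,0,0],[0,0,0],[0,0,0]])

```text
t: 16.48
tcp_pos: [0.4999, 0.1624, 0.1633]
tool_rot: [1.0, -0.001, -0.001, 0.0]
force: [0.6, -0.3, 0.9]
finger_gap: 0.748
gripper_force: 0.0
```

Request:
apply_moves(claw=[0.5,0.5,0.5,0.5,0.5], travel=[[0,0,-0.03],[0,0,-0.05],[0,0,-0.05],[0,0,-0.05],[0,0,-0.05]], turn=[[0,0,0],[0,0,0],[0,0,0],[0,0,0],[0,0,0]])

```text
t: 16.9
tcp_pos: [0.4999, 0.1624, 0.2021]
tool_rot: [1.0, -0.001, -0.001, 0.0]
force: [-0.8, -0.6, -0.5]
finger_gap: 0.754
gripper_force: 0.0
```

```bash
python3 - <<'E'
from h import *
for n in('scene','wrist'):
    s=snap(n,'k_'+n+'.png');st();pan(s,(.5,.168))
    P=cloud(s);d=np.hypot(P[...,0]-.5,P[...,1]-.1625);q=P[(d<.02)&(d>.011)&(P[...,2]>.085)&(P[...,2]<.2)];print('collar top',np.median(q[:,2]).round(4),len(q)); q=P[(d<.012)&(P[...,2]<.175)];print('post top',np.percentile(q[:,2],95).round(4))
E
```

```text
t 16.95 tcp [0.4997 0.1624 0.2017] rot [ 1.0e+00 -8.0e-04 -1.5e-03  2.0e-04] F [-0.74  0.35 -0.1 ] gap 0.746 grip 0.0
pan z 0.0923 563
pan c 0.4988 0.1718 0.0509
collar top 0.1214 154
post top 0.1431
t 17.0 tcp [0.4996 0.1624 0.2015] rot [ 1.0e+00 -9.0e-04 -1.8e-03  2.0e-04] F [-0.47 -0.53  0.22] gap 0.751 grip 0.0
pan z 0.0915 4764
pan c 0.4995 0.1717 0.0518
collar top 0.1234 1548
post top 0.1439
```

Pan at 0.092, so travel is about 33 mm, still above the mark. Fetching the third collar at (0.468, -0.318).

Request:
apply_moves(claw=[0.5,0.5,0.5,0.5,0.5], travel=[[-0.013,0.201,0],[-0.013,0.201,0],[-0.013,0.201,0],[-0.013,0.201,0],[-0.013,0.201,0]], turn=[[0,0,0],[0,0,0],[0,0,0],[0,0,0],[0,0,0]])

```text
t: 17.42
tcp_pos: [0.4898, -0.0039, 0.2019]
tool_rot: [1.0, -0.004, -0.001, 0.001]
force: [0.2, -0.7, 0.8]
finger_gap: 0.752
gripper_force: 0.0
```

Request:
apply_moves(claw=[0.5,0.5,0.5,0.5,0.5], travel=[[-0.013,0.201,0],[-0.013,0.201,0],[-0.013,0.201,0],[-0.013,0.201,0],[-0.013,0.201,0]], turn=[[0,0,0],[0,0,0],[0,0,0],[0,0,0],[0,0,0]])

```text
t: 17.83
tcp_pos: [0.4801, -0.1651, 0.2022]
tool_rot: [1.0, -0.004, 0.0, 0.001]
force: [0.6, -0.6, 0.0]
finger_gap: 0.752
gripper_force: 0.0
```

Request:
apply_moves(claw=[0.5,0.5,0.5,0.5,0.5], travel=[[-0.013,0.2,0.12],[-0.013,0.2,0.12],[-0.013,0.2,0.12],[-0.013,0.2,0.12],[-0.013,0.2,0.12]], turn=[[0,0,0],[0,0,0],[0,0,0],[0,0,0],[0,0,0]])

```text
t: 18.25
tcp_pos: [0.4679, -0.3211, 0.1036]
tool_rot: [1.0, -0.002, -0.001, -0.001]
force: [-0.3, 0.5, -0.0]
finger_gap: 0.749
gripper_force: 0.0
```

Request:
apply_moves(claw=[0.5,0.5,0.5,0.5,0.5], travel=[[0,0,0],[0,0,0],[0,0,0],[0,0,0],[0,0,0]], turn=[[0,0,0],[0,0,0],[0,0,0],[0,0,0],[0,0,0]])

```text
t: 18.67
tcp_pos: [0.4695, -0.3175, 0.1081]
tool_rot: [1.0, 0.0, 0.0, 0.0]
force: [0.0, -0.3, -0.5]
finger_gap: 0.747
gripper_force: 0.0
```

```bash
python3 - <<'E'
from h import *
st();s=snap('wrist','h2.png');collars(s);st();s=snap('scene');pan(s,(.5,.168))
E
```

```text
t 18.67 tcp [ 0.4695 -0.3175  0.1081] rot [1.e+00 1.e-04 4.e-04 2.e-04] F [ 0.03 -0.33 -0.49] gap 0.747 grip 0.0
blob px [ 20. 267.] xy 0.4455 -0.0868 r 0.0288
blob px [320. 235.] xy 0.4677 -0.3185 r 0.0219
blob px [287.  79.] xy 0.579 -0.2957 r 0.0219
t 18.72 tcp [ 0.4695 -0.3178  0.1081] rot [1.e+00 1.e-04 4.e-04 3.e-04] F [-0.09  0.01 -0.22] gap 0.751 grip 0.0
pan z 0.0923 555
pan c 0.5017 0.1701 0.0509
```

Request:
apply_moves(claw=[0.5,0.5,0.5,0.5,0.5], travel=[[-0.001,0.001,0.05],[-0.001,0.001,0.1],[-0.001,0.001,0.14],[-0.001,0.001,0.168],[-0.001,0.001,0.179]], turn=[[0,0,0],[0,0,0],[0,0,0],[0,0,0],[0,0,0]])

```text
t: 19.18
tcp_pos: [0.4667, -0.3178, -0.0388]
tool_rot: [1.0, -0.001, -0.002, -0.002]
force: [-0.8, 0.2, 0.5]
finger_gap: 0.748
gripper_force: 0.0
```

Request:
apply_moves(claw=[0.5,0.5,-1,-1,-1], travel=[[0,0,0],[0,0,0],[0,0,0],[0,0,0],[0,0,0]], turn=[[0,0,0],[0,0,0],[0,0,0],[0,0,0],[0,0,0]])

```text
t: 19.6
tcp_pos: [0.4692, -0.3207, -0.0336]
tool_rot: [1.0, -0.001, 0.001, 0.001]
force: [-0.0, 1.2, 4.3]
finger_gap: 0.478
gripper_force: 59.8
```

Request:
apply_moves(claw=[-1,-1,-1,-1,-1], travel=[[0,0,0],[0,0,0],[0,0,0],[0,0,0],[0,0,0]], turn=[[0,0,0],[0,0,0],[0,0,0],[0,0,0],[0,0,0]])

```text
t: 20.02
tcp_pos: [0.4692, -0.3207, -0.0336]
tool_rot: [1.0, -0.001, 0.001, 0.001]
force: [0.1, 1.4, 5.8]
finger_gap: 0.482
gripper_force: 59.9
```

```bash
python3 - <<'E'
from h import *
st();s=snap('wrist');collars(s);st()
E
```

```text
t 20.02 tcp [ 0.4692 -0.3207 -0.0336] rot [ 1.0e+00 -9.0e-04  1.4e-03  1.3e-03] F [0.12 1.43 5.82] gap 0.482 grip 59.9
blob px [319. 322.] xy 0.4684 -0.3206 r 0.0224
blob px [241.  34.] xy 0.5783 -0.2959 r 0.0216
t 20.07 tcp [ 0.4692 -0.3207 -0.0336] rot [ 1.0e+00 -9.0e-04  1.4e-03  1.3e-03] F [0.32 1.16 4.46] gap 0.482 grip 59.9
```

Request:
apply_moves(claw=[-1,-1,-1,-1,-1], travel=[[0,0,-0.02],[0,0,-0.07],[0,0,-0.12],[0,0,-0.17],[0,0,-0.22]], turn=[[0,0,0],[0,0,0],[0,0,0],[0,0,0],[0,0,0]])

```text
t: 20.48
tcp_pos: [0.4678, -0.3196, 0.1429]
tool_rot: [1.0, -0.001, 0.0, 0.0]
force: [1.2, -1.0, -1.7]
finger_gap: 0.481
gripper_force: 61.5
```

Request:
apply_moves(claw=[-1,-1,-1,-1,-1], travel=[[0.013,-0.201,-0.02],[0.013,-0.201,-0.02],[0.013,-0.201,-0.02],[0.013,-0.201,-0.02],[0.013,-0.201,-0.02]], turn=[[0,0,0],[0,0,0],[0,0,0],[0,0,0],[0,0,0]])

```text
t: 20.9
tcp_pos: [0.477, -0.152, 0.1575]
tool_rot: [1.0, 0.002, -0.0, -0.002]
force: [-0.9, 0.9, -1.1]
finger_gap: 0.486
gripper_force: 61.5
```

Request:
apply_moves(claw=[-1,-1,-1,-1,-1], travel=[[0.013,-0.201,0],[0.013,-0.201,0],[0.013,-0.201,0],[0.013,-0.201,0],[0.013,-0.201,0]], turn=[[0,0,0],[0,0,0],[0,0,0],[0,0,0],[0,0,0]])

```text
t: 21.32
tcp_pos: [0.4884, 0.0074, 0.1568]
tool_rot: [1.0, 0.002, 0.0, -0.001]
force: [-0.9, -0.7, -1.2]
finger_gap: 0.481
gripper_force: 61.7
```

Request:
apply_moves(claw=[-1,-1,-1,-1,-1], travel=[[0.004,-0.05,0],[0.007,-0.1,0],[0.01,-0.15,0],[0.013,-0.18,0],[0.014,-0.2,0]], turn=[[0,0,0],[0,0,0],[0,0,0],[0,0,0],[0,0,0]])

```text
t: 21.73
tcp_pos: [0.5014, 0.1639, 0.1569]
tool_rot: [1.0, 0.0, 0.001, -0.0]
force: [0.7, -0.4, -1.6]
finger_gap: 0.481
gripper_force: 61.7
```

Request:
apply_moves(claw=[-1,-1,-1,-1,-1], travel=[[0,0,0.005],[0,0,0.01],[0,0,0.01],[0,0,0.01],[0,0,0.01]], turn=[[0,0,0],[0,0,0],[0,0,0],[0,0,0],[0,0,0]])

```text
t: 22.15
tcp_pos: [0.5009, 0.1605, 0.1479]
tool_rot: [1.0, -0.002, -0.0, 0.0]
force: [0.4, 0.1, -1.7]
finger_gap: 0.478
gripper_force: 61.7
```

```bash
python3 al.py
```

```text
t 22.2 tcp [0.5011 0.1606 0.148 ] rot [ 1.0e+00 -1.7e-03  1.0e-04  1.0e-04] F [ 0.11 -0.86 -1.03] gap 0.475 grip 61.7
collar top z 0.1972 tcpz 0.148
row 372 collar x 0.5001
245 290 347 post y 0.1606 x 0.5048 0.1236
248 290 348 post y 0.1603 x 0.503 0.1237
251 290 349 post y 0.1601 x 0.5012 0.124
254 290 349 post y 0.1601 x 0.4999 0.1255
257 290 349 post y 0.1601 x 0.4998 0.131
260 290 349 post y 0.1601 x 0.4997 0.1359
263 299 349 post y 0.1575 x 0.5 0.1418
```

Request:
apply_moves(claw=[-1,-1,-1,-1,-1], travel=[[0,-0.001,0],[0,-0.001,0.01],[0,-0.001,0.02],[0,-0.001,0.02],[0,-0.001,0.02]], turn=[[0,0,0],[0,0,0],[0,0,0],[0,0,0],[0,0,0]])

```text
t: 22.62
tcp_pos: [0.5, 0.1624, 0.1309]
tool_rot: [1.0, -0.001, -0.001, 0.0]
force: [-0.9, -0.4, -1.3]
finger_gap: 0.48
gripper_force: 61.7
```

Request:
apply_moves(claw=[-1,-1,-1,-1,-1], travel=[[0,0,0],[0,0,0],[0,0,0],[0,0,0],[0,0,0]], turn=[[0,0,0],[0,0,0],[0,0,0],[0,0,0],[0,0,0]])

```text
t: 23.03
tcp_pos: [0.501, 0.1626, 0.1321]
tool_rot: [1.0, -0.001, 0.0, -0.0]
force: [0.1, 0.0, -1.3]
finger_gap: 0.484
gripper_force: 61.7
```

```bash
sed -i 's/\.122<P/.1265<P/' al.py; python3 al.py
```

```text
t 23.08 tcp [0.501  0.1626 0.1321] rot [ 1.e+00 -8.e-04  2.e-04 -0.e+00] F [ 1.01  0.95 -1.28] gap 0.481 grip 61.7
collar top z 0.1814 tcpz 0.1321
row 372 collar x 0.5001
```

Request:
apply_moves(claw=[-1,-1,-1,-1,-1], travel=[[0,0,0.012],[0,0,0.022],[0,0,0.03],[0,0,0.036],[0,0,0.042]], turn=[[0,0,0],[0,0,0],[0,0,0],[0,0,0],[0,0,0]])

```text
t: 23.5
tcp_pos: [0.5006, 0.1625, 0.0973]
tool_rot: [1.0, -0.001, -0.0, 0.0]
force: [-0.1, 0.7, -2.4]
finger_gap: 0.48
gripper_force: 61.8
```

```bash
python3 - <<'E'
from h import *
st();s=snap('scene');pan(s,(.5005,.168));s=snap('wrist');pan(s,(.5005,.168));st()
E
```

```text
t 23.5 tcp [0.5006 0.1625 0.0973] rot [ 1.e+00 -9.e-04 -5.e-04  0.e+00] F [-0.08  0.72 -2.4 ] gap 0.48 grip 61.8
pan z 0.0912 569
pan c 0.4989 0.1645 0.0464
pan z 0.0905 9020
pan c 0.5053 0.17 0.0511
t 23.6 tcp [0.5006 0.1625 0.0972] rot [ 1.e+00 -9.e-04 -7.e-04  1.e-04] F [-0.64 -0.34 -1.79] gap 0.478 grip 61.7
```

Threaded. Seating 7 mm past contact, then release and rise.

Request:
apply_moves(claw=[-1,-1,-1,-1,-1], travel=[[0,0,0.004],[0,0,0.008],[0,0,0.012],[0,0,0.015],[0,0,0.018]], turn=[[0,0,0],[0,0,0],[0,0,0],[0,0,0],[0,0,0]])

```text
t: 24.02
tcp_pos: [0.5008, 0.1625, 0.0838]
tool_rot: [1.0, -0.001, -0.0, 0.0]
force: [0.3, -0.1, -0.6]
finger_gap: 0.478
gripper_force: 61.8
```

```bash
python3 - <<'E'
from h import *
st();s=snap('scene');pan(s,(.5005,.168));s=snap('wrist');pan(s,(.5005,.168));st()
E
```

```text
t 24.02 tcp [0.5008 0.1625 0.0838] rot [ 1.e+00 -8.e-04 -0.e+00  0.e+00] F [ 0.27 -0.14 -0.56] gap 0.478 grip 61.8
pan z 0.0865 560
pan c 0.4999 0.1675 0.0482
pan z 0.0853 9659
pan c 0.5052 0.1703 0.0512
t 24.12 tcp [0.5007 0.1625 0.0836] rot [ 1.e+00 -9.e-04 -3.e-04  0.e+00] F [-0.13  0.04 -0.75] gap 0.484 grip 61.8
```

Request:
apply_moves(claw=[-1,-1,0.5,0.5,0.5], travel=[[0,0,0.003],[0,0,0.003],[0,0,0.003],[0,0,0.003],[0,0,0.003]], turn=[[0,0,0],[0,0,0],[0,0,0],[0,0,0],[0,0,0]])

```text
t: 24.53
tcp_pos: [0.5012, 0.1626, 0.0817]
tool_rot: [1.0, -0.001, 0.0, -0.0]
force: [0.6, -0.1, 0.0]
finger_gap: 0.75
gripper_force: 0.0
```

Request:
apply_moves(claw=[0.5,0.5,0.5,0.5,0.5], travel=[[0,0,0],[0,0,0],[0,0,-0.03],[0,0,-0.07],[0,0,-0.11]], turn=[[0,0,0],[0,0,0],[0,0,0],[0,0,0],[0,0,0]])

```text
t: 24.95
tcp_pos: [0.4999, 0.1624, 0.1697]
tool_rot: [1.0, -0.001, -0.001, 0.0]
force: [2.0, -0.2, -0.7]
finger_gap: 0.752
gripper_force: 0.0
```

Request:
apply_moves(claw=[0.5,0.5,0.5,0.5,0.5], travel=[[0,0,-0.03],[0,0,-0.05],[0,0,-0.05],[0,0,-0.05],[0,0,-0.05]], turn=[[0,0,0],[0,0,0],[0,0,0],[0,0,0],[0,0,0]])

```text
t: 25.37
tcp_pos: [0.4999, 0.1624, 0.2085]
tool_rot: [1.0, -0.001, -0.001, 0.0]
force: [-0.5, -0.0, 0.0]
finger_gap: 0.747
gripper_force: 0.0
```

Request:
apply_moves(claw=[0.5,0.5,0.5,0.5,0.5], travel=[[0,0,0],[0,0,0],[0,0,0],[0,0,0],[0,0,0]], turn=[[0,0,0],[0,0,0],[0,0,0],[0,0,0],[0,0,0]])

```text
t: 25.78
tcp_pos: [0.5007, 0.1625, 0.209]
tool_rot: [1.0, -0.001, -0.0, 0.0]
force: [-0.5, 0.9, -0.6]
finger_gap: 0.746
gripper_force: 0.0
```

```bash
python3 - <<'E'
from h import *
for n in('scene','wrist'):
    s=snap(n,'z_'+n+'.png');st();pan(s,(.5,.168),.055)
    P=cloud(s);d=np.hypot(P[...,0]-.5,P[...,1]-.1625);q=P[(d<.02)&(d>.011)&(P[...,2]>.1)&(P[...,2]<.2)];print('collar top',np.median(q[:,2]).round(4),len(q)); q=P[(d<.012)&(P[...,2]<.175)];print('post top',np.percentile(q[:,2],95).round(4))
E
```

```text
t 25.83 tcp [0.5008 0.1625 0.2092] rot [ 1.e+00 -8.e-04 -3.e-04  0.e+00] F [-0.58 -0.07 -0.6 ] gap 0.752 grip 0.0
pan z 0.0826 586
pan c 0.5017 0.1696 0.0508
collar top 0.128 168
post top 0.1347
t 25.88 tcp [0.5008 0.1625 0.2093] rot [ 1.e+00 -8.e-04 -2.e-04  0.e+00] F [-0.47  0.3  -0.49] gap 0.75 grip 0.0
pan z 0.0815 3931
pan c 0.4996 0.1717 0.0517
collar top 0.1294 1550
post top 0.1339
```

View pics/z_wrist.png

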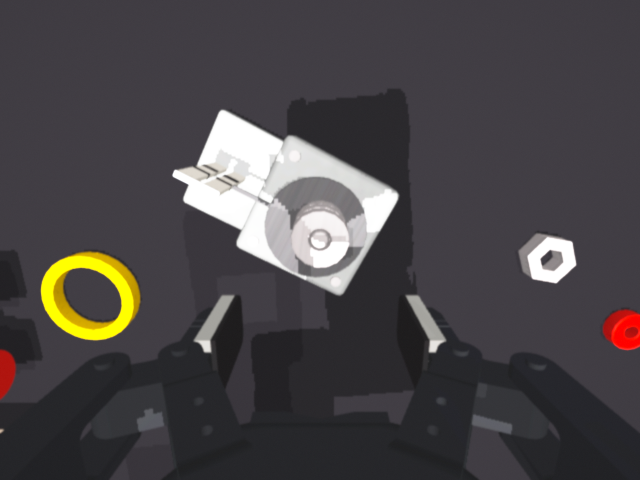

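The picture shows three collars stacked flat on the post at (320,238), with the gripper clear. The pan is at about 0.082, so travel is about 43 mm, past the mark and well above the limit. The fourth collar is still flat on the bench. Handing in.

```bash
python3 -c "
from station import manip
print(manip.sign_off())"
```

```text
the job is handed in; nothing more can be done
None
```

I threaded three collars onto the post, which sank the pan to about 43 mm of travel by camera measurement (past the 36 mm mark, short of the 60 mm limit), left the fourth flat on the bench and handed the job in at about 26 s; sign-off returned no verdict.

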